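# Load a splined yoke on the weld rotator

### The arm

A 6-joint arm with a two-finger parallel gripper is mounted at the origin on the work surface. World frame = base frame: x ahead of the robot, y to its left, z up, the work surface at z = 0. Lengths are in m, angles in degrees, forces in N, time in s.
With the tool pointing down it reaches from about 0.35 to 0.875 m from the base axis. Payload 4.2 kg.
Tool frame: the origin (TCP) lies midway between the tips of the shut fingers; the grasp point (between the pads) lies 19 mm behind it; z points along the fingers, y is the line along which they close (so a half turn about z gives the same grasp; the last joint's range is limited). The gripper opens to 87 mm and grips with 3 to 60 N. Pads are 19 mm wide; open, the fingers measure 117 mm over their backs; the gripper's body (75 mm by 190 mm) begins 51 mm behind the grasp point.
Start: joints at [89.702, 22.042, 0.453, 0, -68.411, -14.817], TCP at [0.163, 0.603, 0.223] pointing down, gripper open.
Joint ranges: [-179.83, 179.83], [-69.29, 118.12], [-61.27, 80.66], [-181.25, 117.63], [-171.15, -9.14], [-177.46, 177.46]. Speed limits (degrees/s): [159.86, 159.86, 180, 180, 180, 180].

### API

Orientations are given as a 3x3 rotation matrix whose columns are the frame's x, y, z axes.
In Python, from station import sense, capture, finish_job, silhouettes, landmark_of gives the robot as it stands.
- The arm moves only by the tool step_arm, never from a script. Its arguments are lists of equal length, an entry for each row: "linear": the shift along the tool's x, y, z in mm, a list of three; "delta_rot": the turn, a rotation vector about the tool's x, y, z in rad, a list of three; "grip": the finger opening in mm, from 0 to 87. A call has 1 to 10 rows; each row shifts and turns the commanded pose from where the row before left it, along the tool's axes as they then stand; what a row does not reach is not made up. A row lasts 1/8 s, in which the tool goes at most 62.5 mm and 10.7 degrees, less where a joint would pass 70% of its speed; a pose out of reach is approached as far as the arm can. A call with a gripper value outside its range is refused whole. The fingers move at their own pace and stop on an object; the grip force is fixed at half the most. Time passes only in rows, so rows that do not move let the fingers close. It gives the time, the measured TCP pose, the force, the opening and the grip force at its end, in the units of the state.
- sense(): the state, without advancing time (a new reading comes with each control period).
- capture(name): name is "scene" or "side" or "wrist"; returns a dict with "img" (400x640x3 uint8, red, green, blue), "fx", "fy", "cx", "cy" (pixels), "world_to_cam" (4x4, takes a point from world to camera coordinates); the wrist camera has in their place "mount" (4x4, takes a point from camera to tool coordinates, whose origin is the TCP and whose axes are the flange's). Camera axes: x right, y up, looking along -z (the intrinsics and any distortion apply to the point x, -y, -z); pixel columns grow to the right and rows downward; lengths in m; the calibration is good to about 2 mm. A picture is of the moment at which its call begins: read the wrist's pose just before it. There is no depth.
- finish_job(): hands the job in; it is judged then, once.
Trained networks look in the newest picture that a camera, given by its name, has taken for a name from the list of things; names that differ only in an ending like _2 or _b are one class to them, and where a whole thing is asked for, a point or a joint stands for the part that bears it (a point fixed in the world has none). Each returns a list of dicts, best first, with "score" (0 to 1); they miss things now and then, are a little off and sometimes report something else, mostly with a low value. They report only what shows in the picture. A call takes as long as a camera call. They do not tell look-alikes from the thing itself.
- silhouettes(camera, label): "mask" (400x640 bool, what is visible of it) and "point" ([column, row] in pixels, amid what is visible of it).
- landmark_of(camera, label): "point" ([column, row] in pixels: a listed point, or the origin of a listed thing).
The state is a dict: "time_s": time; "joints": joint angles; "joint_velocities": joint speeds; "effort": joint torques, N m; "tcp_pos": TCP position; "ee_rot": TCP orientation; "wrist_force": force on the tool from outside, world axes, zero at the start; "moment": the same for the moment, N m; "gripper_width": opening from 0.0 (shut) to 1.0 (fully open); "gripper_force": force on a finger pad.
Only numpy, scipy, OpenCV 4.12 (cv2) and the standard library are available. Lean on these libraries where they do the work, as an engineer would, in place of code of your own. Each camera call takes 0.05 s, during which the arm holds its last target. There are 200 camera calls.

### The job

Load the splined driveshaft yoke for welding: set it, barrel down, on the rotator's splined spindle, rock it under a light push until the teeth mesh, and slide it fully home without forcing or dropping it. Then swing the hold-down arm back over it as far as it goes and push the quill down until its disc rests on the yoke's ears. Let go of everything and leave the other things on the bench alone.

Things in the scene. Friction and masses are not known exactly. Their poses are not given: they have to be found in the camera images.
- yoke: The splined yoke, dark forged steel, 0.6 to 0.85 kg, standing on the bench on its round barrel with two ears up, 81 mm high in all. Barrel 56 mm in diameter, 44 mm high, bored through. The bore has six straight-sided teeth: 29.6 mm across tooth tips, 37.6 mm across groove bottoms, grooves 10.6 mm wide, one on +x and then every 60 degrees. Origin: centre of the underside, z up along the bore.
- ears (a point): Point on the yoke's axis at the centre height of the ears' cross holes, 64 mm above the underside; axes as the yoke's. The ears stand one on each side along x: 34 mm wide (along y), 11.5 mm thick, 39 mm apart inside, 62 mm over their flat outer faces, which reach from 40 to 81 mm above the underside. Grip across these faces from above.
- rotator: Bench weld rotator, fixed: ivory housing 180 x 245 mm, 66 mm high; on it a 140 mm round steel face plate (top 87 mm above the bench) with the splined spindle upright in its centre, and a 32 mm column 125 mm from the spindle along the rotator's own +y. Origin: on the bench under the spindle axis, z up.
- seat (a point): Centre of the spindle's flat seat, a 60 mm ring round the foot of the spindle 95 mm above the bench, on the spindle axis; axes as the rotator's. A yoke that is home has its underside on it. Pushes of 5 to 25 N on the yoke are ample. A force of more than 100 N between yoke and rotator bruises it, and a blow gives that already: meet the teeth and the seat at 15 mm/s or slower.
- nose (a point): Top of the spindle's round pilot nose, 58 mm above the seat, on the axis. Core 28 mm thick, tapering to 23 mm in the last 5 mm. Six square-ended teeth, 9 mm wide, 36 mm over all, end 10 mm below this point. They mesh within about 3 degrees of true, every 60 degrees. The spindle's angle is not tracked: it stopped anywhere (these axes are the rotator's). Its drive holds to about 0.5 N m, then turns.
- column: Round steel column, 32 mm in diameter, bolted on the housing: its axis is the upright axis about which the hold-down arm swings. Origin: on that axis at bench height; axes as the rotator's. The arm is 125 mm long from this axis to the quill; its bar lies 206 to 226 mm above the bench.
- swing_arm (a joint): Angle of the hold-down arm about the column, rad: 0 = against its stop, with the quill over the spindle axis (the arm then points along the rotator's -y); it grows counter-clockwise seen from above as the arm swings away, to 1.9. Light friction (0.15 N m); it stays where it is left.
- quill (a joint): How far the quill is pushed down, m: 0 = up, 0.030 = end of travel. About 5 N of friction, against which its weight of 2.5 N helps; it stays where it is left. With the arm at its stop, the 60 mm disc under the quill meets the ears of a yoke that is home at 0.016; a yoke left 16 mm or more too high is in the disc's way.
- quill_knob (a point): Point on the quill's axis in the middle of its black knob: round, upright, 32 mm in diameter, 15 mm up and down from this point. It is the handle for swinging the arm and for pushing the quill down; knob and disc turn freely about the quill's axis. Its under edge is 27 mm above the arm when the quill is up.
- plain_yoke: Another yoke, to be left alone: shorter (66 mm), with a smooth 44 mm bore, a short barrel with a 64 mm flange and ears 66 mm over. Origin: centre of its underside.
- tube_cut: Tube offcut standing on end, 60 mm in diameter, 90 mm high; leave alone. Origin: centre of its underside.
- chip_hammer: Chipping hammer lying on the bench, 270 mm long; leave alone. Origin: under its middle.
- wire_brush: Wire brush lying on the bench, 250 mm long; leave alone. Origin: under its middle.
- tin: Tin 66 mm in diameter, 110 mm high; leave alone. Origin: centre of its underside.
- magnet: Welding magnet square lying flat, 90 mm wide, 20 mm high; leave alone. Origin: under its middle.
- tip_tray: Open steel tray 110 x 160 mm, 28 mm high, with copper tips and brass collars; leave alone. Origin: centre of its underside.
There are look-alikes about, which are no part of the job. What is shaped like the yoke but brown or purple is not meant.

How it is judged:
By the outcome, as a careful person would: the job done as asked, in the order asked, and still so for the second after the job is handed in, with the robot touching nothing.
It also fails if it takes over 64 s, if anything falls off the work surface, if the arm or the gripper's body presses on something with over 40 N, if the wrist force passes 120 N, or if a joint passes its speed limit or range.

## Working session

There is one attempt and no reset: what is moved stays moved. The work goes in short steps, Python scripts to look and compute and a tool call to move; the robot and the scene stay as the last step left them, time stands still between calls to the robot, and variables do not carry over. Pictures are saved under pics/ and viewed, at most 10 in all, crops included, and the job is handed in when it is done.

Besides the shell and the picture viewer there is one more tool, called after "Request:" as name(argument=value, ...) on one line, values as JSON. step_arm: Moves the arm, as the interface text tells. Its arguments: {"type":"object","properties":{"linear":{"type":"array"},"delta_rot":{"type":"array"},"grip":{"type":"array"}},"required":["linear","delta_rot","grip"]}

```bash
mkdir -p pics; ls
cat > h.py <<'E'
import numpy as np, cv2
from station import sense, capture, finish_job, silhouettes, landmark_of
def cam(name):
    s=sense(); c=capture(name)
    K=np.array([[c['fx'],0,c['cx']],[0,c['fy'],c['cy']],[0,0,1.]])
    if 'world_to_cam' in c: W=np.array(c['world_to_cam'])
    else:
        T=np.eye(4);T[:3,:3]=s['ee_rot'];T[:3,3]=s['tcp_pos']
        W=np.linalg.inv(T@np.array(c['mount']))
    return c,K,W
def proj(K,W,P):
    p=(W@np.r_[P,1])[:3]; p=np.array([p[0],-p[1],-p[2]]); q=K@p; return q[:2]/q[2]
def ray(K,W,uv):
    d=np.linalg.inv(K)@np.r_[uv,1]; d=np.array([d[0],-d[1],-d[2]])
    R=W[:3,:3]; return -R.T@W[:3,3], R.T@d
def onz(K,W,uv,z):
    o,d=ray(K,W,uv); return o+d*(z-o[2])/d[2]
def tri(rs):
    A=np.zeros((3,3));b=np.zeros(3)
    for o,d in rs:
        d=d/np.linalg.norm(d);M=np.eye(3)-np.outer(d,d);A+=M;b+=M@o
    return np.linalg.solve(A,b)
E
python3 - <<'E'
from h import *
ims=[];C={}
for n in ['scene','side']:
    c,K,W=cam(n); C[n]=(K,W); ims.append(c['img']); print(n,{k:v for k,v in c.items() if k not in('img',)})
    for l in ['yoke','ears','rotator','seat','nose','column','quill_knob','plain_yoke','tube_cut','tin']:
        r=landmark_of(n,l); print(l,[(np.round(x['point']).tolist(),round(x['score'],2)) for x in r[:4]])
    cv2.imwrite(f'pics/{n}0.png',c['img'][:,:,::-1])
s=sense();print(s)
E
```

```text
pics
scene {'fx': 396.661346086126, 'fy': 396.661346086126, 'cx': 314.85602479501785, 'cy': 197.37591387669204, 'world_to_cam': array([[-0.34445929,  0.93865518, -0.01656075,  0.18684613],
       [-0.77401666, -0.27397066,  0.57082246,  0.33469444],
       [ 0.5312683 ,  0.2094434 ,  0.82090649, -1.71788166],
       [ 0.        ,  0.        ,  0.        ,  1.        ]])}
yoke [([282.0, 183.0], 0.77), ([238.0, 166.0], 0.22)]
ears [([279.0, 173.0], 0.84), ([277.0, 145.0], 0.67)]
rotator [([343.0, 212.0], 0.75)]
seat [([340.0, 196.0], 0.73)]
nose [([341.0, 189.0], 0.91), ([341.0, 210.0], 0.41)]
column [([373.0, 224.0], 0.76)]
quill_knob [([351.0, 203.0], 0.77)]
plain_yoke [([245.0, 222.0], 0.75)]
tube_cut [([293.0, 277.0], 0.92)]
tin [([415.0, 289.0], 0.96), ([343.0, 191.0], 0.33)]
side {'fx': 427.4482827190856, 'fy': 427.4482827190856, 'cx': 318.0161546550616, 'cy': 194.99438146799432, 'world_to_cam': array([[ 0.99562905, -0.09218612, -0.01498392, -0.54084726],
       [ 0.05916487,  0.49840865,  0.864921  , -0.17507852],
       [-0.0722656 , -0.862027  ,  0.50168431, -1.19051763],
    
[... 633 characters left out ...]
099382e+01, -1.48161317e+01]), 'joint_velocities': array([-0.02314732, -0.04514715,  0.0432447 , -0.03090904, -0.03395557,
       -0.04511274]), 'effort': array([-1.54196219e-03, -3.90482819e+01,  1.87623757e+01,  4.22459140e+00,
        1.55441818e-02, -1.24485697e-05]), 'tcp_pos': array([0.16293463, 0.6033821 , 0.22255271]), 'ee_rot': array([[ 9.65410349e-01, -2.60735225e-01, -1.97620512e-06],
       [-2.60735225e-01, -9.65410349e-01,  2.91373138e-05],
       [-9.50497295e-06, -2.76141980e-05, -1.00000000e+00]]), 'wrist_force': array([-0.95749207, -0.48777045,  0.13502929]), 'moment': array([ 0.00444037, -0.04250826,  0.01735508]), 'gripper_force': 0.0, 'gripper_width': 1.0008858814658406}
```

Run:
```python
import cv2,numpy as np
a=cv2.imread('pics/scene0.png');b=cv2.imread('pics/side0.png')
A=cv2.resize(a[110:310,180:450],(0,0),fx=2.2,fy=2.2,interpolation=cv2.INTER_CUBIC)
cv2.imwrite('pics/sceneA.png',cv2.resize(a[90:320,170:470],(780,598),interpolation=cv2.INTER_CUBIC))
cv2.imwrite('pics/sideA.png',cv2.resize(b[100:370,150:510],(800,600),interpolation=cv2.INTER_CUBIC))
```

```text
(no output)
```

View pics/sceneA.png

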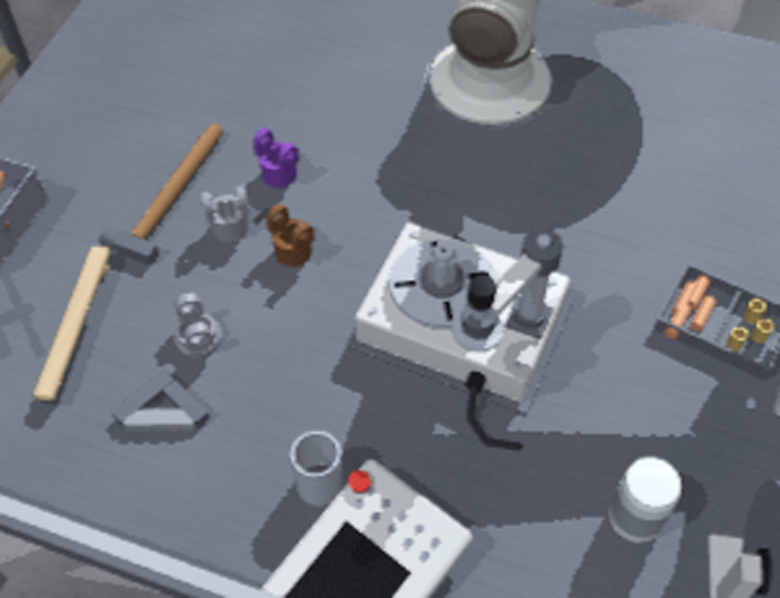

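View pics/sideA.png

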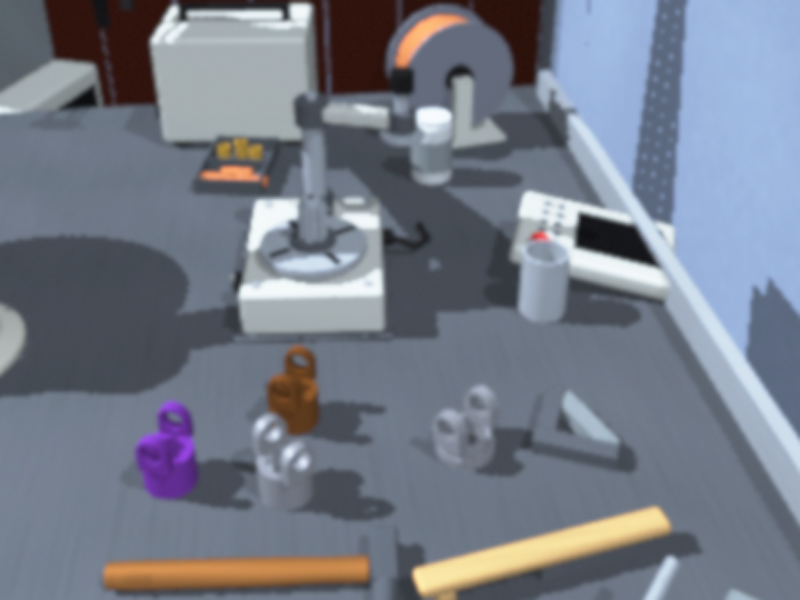

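```bash
cat > c.py <<'E'
from h import *
E
python3 - <<'E'
from h import *
C={}
for n in ['scene','side']:
    c,K,W=cam(n); C[n]=(K,W)
    print(n,'tcp',proj(K,W,np.array([.163,.603,.223])),'base',proj(K,W,np.zeros(3)))
a,b=C['scene'],C['side']
r=lambda n,uv:ray(*C[n],uv)
for l,z,u,v in [('yoke',0,(257,181),(278,319)),('ears',.064,(256,172),(274,300)),('brown',0,(282,183),(280,290)),('purple',0,(277,158),(226,318)),('plain',0,(245,222),(361,301)),('seat',.095,(340,196),(289,208)),('nose',.153,(341,189),(290,189)),('rot',0,(343,212),(292,234)),('knob',.268,(353,203),(332,136)),('column',0,(373,224),(291,217))]:
    print(l,onz(*a,u,z).round(3),onz(*b,v,z).round(3),tri([r('scene',u),r('side',v)]).round(3))
E
```

```text
scene tcp [522.80403157 146.17957848] base [357.99906563 120.09448708]
side tcp [201.88068217 107.9283149 ] base [123.82815894 257.85528375]
yoke [ 0.447 -0.274  0.   ] [ 0.425 -0.273  0.   ] [ 0.433 -0.275 -0.006]
ears [ 0.451 -0.266  0.064] [ 0.42  -0.278  0.064] [ 0.429 -0.271  0.05 ]
brown [ 0.424 -0.178  0.   ] [ 0.431 -0.177  0.   ] [ 0.429 -0.178  0.003]
purple [ 0.314 -0.247  0.   ] [ 0.305 -0.257  0.   ] [ 0.305 -0.25  -0.009]
plain [ 0.631 -0.236  0.   ] [ 0.626 -0.236  0.   ] [ 0.628 -0.236 -0.002]
seat [0.472 0.069 0.095] [0.466 0.056 0.095] [0.467 0.067 0.088]
nose [0.483 0.074 0.153] [0.472 0.064 0.153] [0.475 0.073 0.146]
rot [0.472 0.084 0.   ] [0.471 0.061 0.   ] [ 0.468  0.081 -0.012]
knob [0.6   0.144 0.268] [0.602 0.157 0.268] [0.602 0.145 0.272]
column [0.485 0.2   0.   ] [0.471 0.155 0.   ] [ 0.47   0.198 -0.027]
```

```bash
cat >> h.py <<'E'
def todo(p):
    s=sense(); R=np.array(s['ee_rot']); print('t',round(s['time_s'],2),'tcp',np.round(s['tcp_pos'],4),'move(tool mm)',(R.T@(np.array(p)-s['tcp_pos'])*1000).round(1),'yawx',np.degrees(np.arctan2(R[1,0],R[0,0])).round(2))
E
python3 - <<'E'
from h import *
c,K,W=cam('wrist');print(K.round(1).tolist(),np.array(c['mount']).round(4).tolist())
M=np.array(c['mount']);R=sense()['ee_rot']
print('cam offset world',R@M[:3,3],'view dir world',R@(-M[:3,2]))
todo([.47,.068,.36]);todo([.43,-.273,.3])
E
```

```text
[[296.3, 0.0, 319.3], [0.0, 296.3, 203.7], [0.0, 0.0, 1.0]] [[-0.0013, 0.9522, 0.3056, 0.0839], [1.0, 0.0014, 0.0001, -0.0001], [-0.0003, 0.3056, -0.9522, -0.1612], [0.0, 0.0, 0.0, 1.0]]
cam offset world [ 0.08105104 -0.02178471  0.16116246] view dir world [-0.29501159  0.0798399  -0.95215217]
t 1.25 tcp [0.1629 0.6034 0.2226] move(tool mm) [ 436.   436.8 -137.5] yawx -15.11
t 1.25 tcp [0.1629 0.6034 0.2226] move(tool mm) [486.3 776.4 -77.5] yawx -15.11
```

Request:
step_arm(linear=[[30,30,-30],[43,43,-13],[43,43,-13],[43,43,-13],[43,43,-13],[43,43,-13],[43,43,-13],[43,43,-13],[43,43,-13],[43,43,-5]], delta_rot=[[0,0,0],[0,0,0],[0,0,0],[0,0,0],[0,0,0],[0,0,0],[0,0,0],[0,0,0],[0,0,0],[0,0,0]], grip=[87,87,87,87,87,87,87,87,87,87])

```text
time_s: 2.5
tcp_pos: [0.4577, 0.0903, 0.3629]
ee_rot: [[0.966, -0.26, 0.003], [-0.26, -0.966, 0.001], [0.002, -0.002, -1.0]]
wrist_force: [1.0, 0.9, 0.1]
gripper_width: 1.0
gripper_force: 0.0
```

Request:
step_arm(linear=[[19,20,0],[0,0,0]], delta_rot=[[0,0,0],[0,0,0]], grip=[87,87])

```text
time_s: 2.75
tcp_pos: [0.4703, 0.0663, 0.3613]
ee_rot: [[0.964, -0.264, -0.0], [-0.264, -0.964, -0.0], [-0.0, 0.0, -1.0]]
wrist_force: [-0.4, -0.3, -0.7]
gripper_width: 0.996
gripper_force: 0.0
```

Run:
```python
from h import *
c,K,W=cam('wrist'); im=c['img']
np.savez('w1.npz',K=K,W=W,im=im)
todo([.43,-.273,.3])
for l,z in [('seat',.095),('nose',.153),('quill_knob',.268),('column',0),('rotator',0)]:
    for x in landmark_of('wrist',l)[:2]: print(l,np.round(x['point'],1),round(x['score'],2),onz(K,W,x['point'],z).round(4))
print('proj seat,nose',proj(K,W,[.47,.067,.095]),proj(K,W,[.47,.067,.153]))
cv2.imwrite('pics/w1.png',im[:,:,::-1])
```

```text
t 2.8 tcp [0.4699 0.0672 0.3614] move(tool mm) [ 50.9 338.8  61.4] yawx -15.23
seat [319.3 167.3] 0.74 [0.4725 0.0656 0.095 ]
seat [318.8 157.5] 0.57 [0.4865 0.0625 0.095 ]
nose [317.4 176. ] 0.67 [0.4731 0.068  0.153 ]
quill_knob [178.5  86.7] 0.94 [0.5972 0.1483 0.268 ]
column [249.7 171.9] 0.62 [0.4801 0.1927 0.    ]
column [317.3 179.5] 0.28 [0.4345 0.0798 0.    ]
rotator [318.2 158.3] 0.57 [0.471 0.068 0.   ]
proj seat,nose [318.86013888 169.20420748] [318.8300377  178.09220163]
```

View pics/w1.png

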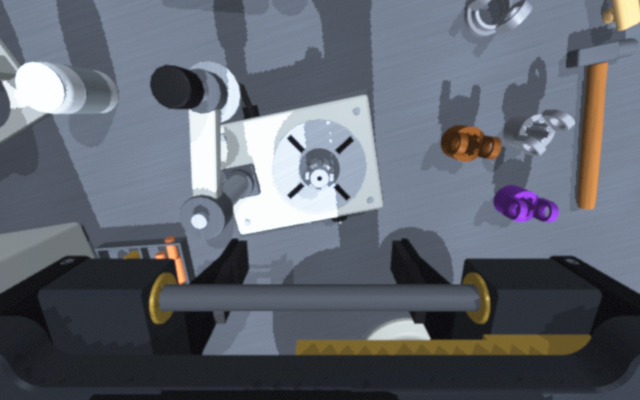

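Request:
step_arm(linear=[[-13,0,55],[-13,0,58],[-14,0,55],[0,0,13],[0,0,0]], delta_rot=[[0,0,0],[0,0,0],[0,0,0],[0,0,0],[0,0,0]], grip=[87,87,87,87,87])

```text
time_s: 3.68
tcp_pos: [0.4325, 0.079, 0.1815]
ee_rot: [[0.966, -0.259, 0.002], [-0.259, -0.966, -0.0], [0.002, -0.0, -1.0]]
wrist_force: [1.1, 0.2, 0.3]
gripper_width: 0.998
gripper_force: 0.0
```

Run:
```python
from h import *
c,K,W=cam('wrist'); im=c['img']
np.savez('w2.npz',K=K,W=W,im=im)
todo([.43,-.273,.3])
for l,z in [('seat',.095),('nose',.153),('column',0)]:
    for x in landmark_of('wrist',l)[:2]: print(l,np.round(x['point'],1),round(x['score'],2),onz(K,W,x['point'],z).round(4))
u=proj(K,W,[.472,.067,.143]);print(u)
# rectify onto tooth-top plane z=.143, 0.1 m square, world axes: x up, y left
N=600;s=.08/N
pts=np.float32([[0,0],[N,0],[N,N],[0,N]]);cx,cy=.472,.067
src=np.float32([proj(K,W,[cx+.04-s*p[1],cy+.04-s*p[0],.143]) for p in pts])
H=cv2.getPerspectiveTransform(src,pts)
r=cv2.warpPerspective(im,H,(N,N),flags=cv2.INTER_CUBIC)
cv2.imwrite('pics/w2r.png',r[:,:,::-1])
```

```text
t 3.73 tcp [0.4334 0.0792 0.1825] move(tool mm) [  88.6  340.8 -117.9] yawx -15.04
seat [321.6 161.1] 0.61 [0.4727 0.0663 0.095 ]
nose [323.4 181.3] 0.71 [0.469  0.0665 0.153 ]
column [217.  171.1] 0.93 [0.4777 0.1912 0.    ]
[321.37474448 174.0450426 ]
```

View pics/w2r.png

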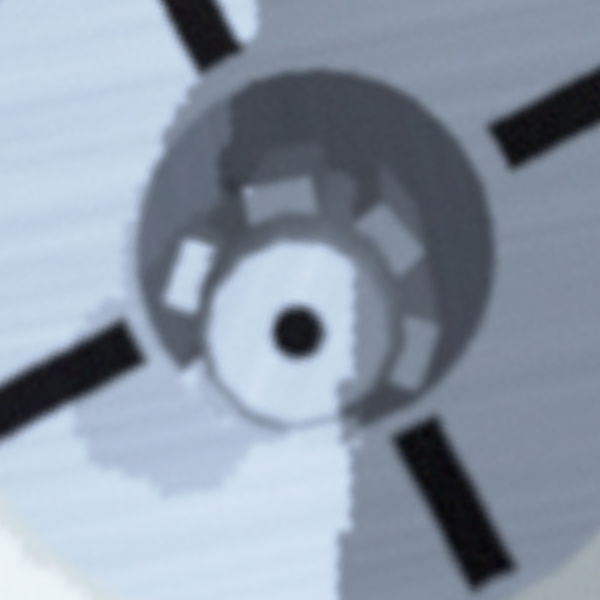

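Request:
step_arm(linear=[[8,50,-30],[8,60,-10],[8,60,0],[8,60,0],[8,60,0],[8,51,0],[0,0,0]], delta_rot=[[0,0,0],[0,0,0],[0,0,0],[0,0,0],[0,0,0],[0,0,0],[0,0,0]], grip=[87,87,87,87,87,87,87])

```text
time_s: 4.75
tcp_pos: [0.3887, -0.2667, 0.2216]
ee_rot: [[0.964, -0.267, 0.002], [-0.267, -0.964, -0.001], [0.002, 0.001, -1.0]]
wrist_force: [0.3, 0.5, -0.4]
gripper_width: 1.003
gripper_force: 0.0
```

Run:
```python
from h import *
c,K,W=cam('wrist'); im=c['img']
np.savez('w3.npz',K=K,W=W,im=im)
todo([.43,-.273,.2])
for l,z in [('yoke',0),('ears',.064)]:
    for x in landmark_of('wrist',l)[:4]: print(l,np.round(x['point'],1),round(x['score'],2),onz(K,W,x['point'],z).round(4))
N=600;s=.16/N
pts=np.float32([[0,0],[N,0],[N,N],[0,N]]);cx,cy=.43,-.273
src=np.float32([proj(K,W,[cx+.08-s*p[1],cy+.08-s*p[0],.081]) for p in pts])
H=cv2.getPerspectiveTransform(src,pts)
r=cv2.warpPerspective(im,H,(N,N),flags=cv2.INTER_CUBIC)
cv2.imwrite('pics/w3r.png',r[:,:,::-1])
```

```text
t 4.8 tcp [ 0.3888 -0.2652  0.2214] move(tool mm) [41.8 -3.4 21.5] yawx -15.34
yoke [320.8 143.6] 0.81 [ 0.4285 -0.2799  0.    ]
yoke [236.4 162.7] 0.76 [ 0.4343 -0.1678  0.    ]
yoke [326.4 232.2] 0.64 [ 0.3086 -0.2549  0.    ]
ears [326.9 255.9] 0.86 [ 0.3057 -0.2531  0.064 ]
ears [222.8 165.8] 0.7 [ 0.4409 -0.1726  0.064 ]
ears [317.2 153.6] 0.61 [ 0.4262 -0.2748  0.064 ]
```

View pics/w3r.png

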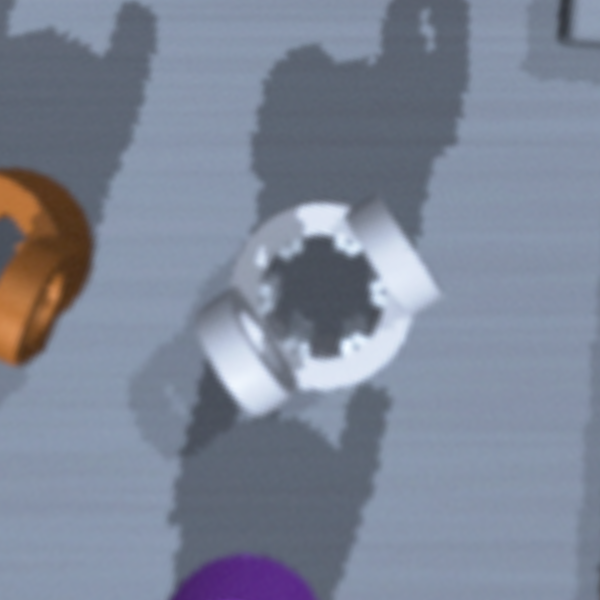

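Run:
```python
from h import *
print(sense()['joints'].round(1)); todo([.427,-.278,.11])
```

```text
[-14.2   6.8 -20.6  -0.  -62.6  89.1]
t 4.9 tcp [ 0.389  -0.2634  0.2213] move(tool mm) [ 40.3   4.2 111.3] yawx -15.13
```

Request:
step_arm(linear=[[38,3,0],[0,0,0]], delta_rot=[[0,0,0],[0,0,-0.168]], grip=[87,87])

```text
time_s: 5.15
tcp_pos: [0.4271, -0.2755, 0.2209]
ee_rot: [[0.996, -0.088, 0.001], [-0.088, -0.996, -0.001], [0.002, 0.001, -1.0]]
wrist_force: [-0.4, 0.1, 0.1]
gripper_width: 1.001
gripper_force: 0.0
```

Run:
```python
from h import *
print(sense()['joints'].round(1)); todo([.427,-.278,.11])
```

```text
[-14.5  10.7 -15.9   0.  -63.4  99.4]
t 5.15 tcp [ 0.4271 -0.2755  0.2209] move(tool mm) [-1.000e-01  2.400e+00  1.109e+02] yawx -5.06
```

Request:
step_arm(linear=[[0,2,20],[0,0,30],[0,0,30],[0,0,31],[0,0,25],[0,0,25],[0,0,15],[0,0,0]], delta_rot=[[0,0,-0.168],[0,0,-0.168],[0,0,-0.168],[0,0,-0.168],[0,0,0],[0,0,0],[0,0,0],[0,0,0]], grip=[87,87,87,87,87,87,87,87])

```text
time_s: 6.15
tcp_pos: [0.4244, -0.2774, 0.0441]
ee_rot: [[0.838, 0.546, -0.002], [0.546, -0.838, 0.0], [-0.001, -0.001, -1.0]]
wrist_force: [0.2, -0.6, -0.5]
gripper_width: 0.998
gripper_force: 0.0
```

Run:
```python
from h import *
todo([.427,-.278,.045]); c,K,W=cam('wrist'); im=c['img']; cv2.imwrite('pics/w4.png',cv2.resize(im[60:360,120:520],(800,600))[:,:,::-1]); print(sense()['wrist_force'])
```

```text
t 6.15 tcp [ 0.4244 -0.2774  0.0441] move(tool mm) [ 1.8  1.9 -0.9] yawx 33.11
[-0.84585908  0.15792011  0.05853386]
```

View pics/w4.png

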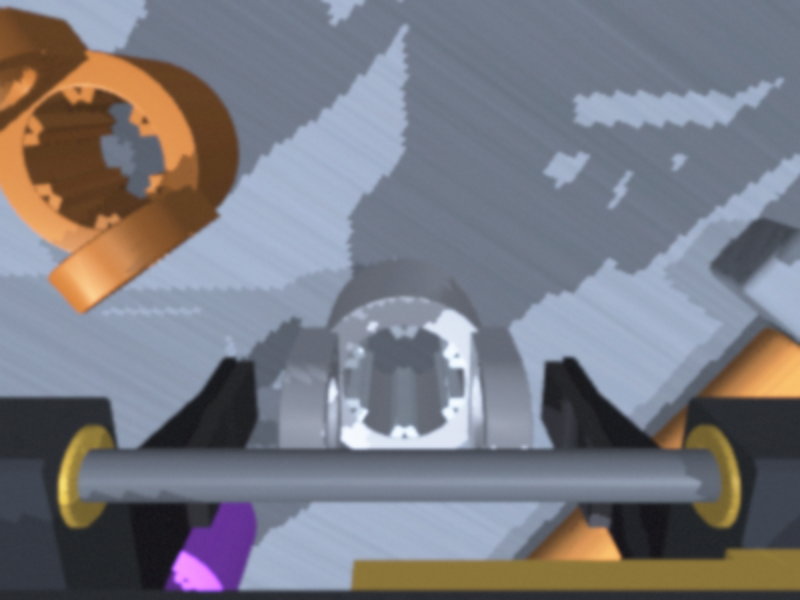

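Run:
```python
from h import *
c,K,W=cam('wrist');s=sense()
for uv in [(321.5,208.5),(321.5,212),(321.5,274.5),(321.5,278)]:
    p=onz(K,W,uv,.044); print(uv,(s['ee_rot'].T@(p-s['tcp_pos'])*1000).round(1))
```

```text
(321.5, 208.5) [29.1  0.3  1.4]
(321.5, 212) [27.   0.3  1.4]
(321.5, 274.5) [-14.3   0.3   1.4]
(321.5, 278) [-16.7   0.3   1.4]
```

Request:
step_arm(linear=[[0,0,0],[0,0,0],[0,0,0],[0,0,0]], delta_rot=[[0,0,0],[0,0,0],[0,0,0],[0,0,0]], grip=[40,40,40,40])

```text
time_s: 6.75
tcp_pos: [0.4249, -0.2787, 0.045]
ee_rot: [[0.838, 0.545, 0.001], [0.545, -0.838, -0.001], [0.001, 0.001, -1.0]]
wrist_force: [-0.8, -0.4, 1.1]
gripper_width: 0.713
gripper_force: 30.0
```

Request:
step_arm(linear=[[0,0,-15],[0,0,-40],[0,0,-50],[5,-6,-35],[19,-22,-20],[27,-32,-10],[27,-32,0],[27,-32,0],[27,-32,0],[27,-32,0]], delta_rot=[[0,0,0],[0,0,0],[0,0,0],[0,0,0],[0,0,0],[0,0,0],[0,0,0],[0,0,0],[0,0,0],[0,0,0]], grip=[40,40,40,40,40,40,40,40,40,40])

```text
time_s: 8.0
tcp_pos: [0.4534, -0.0327, 0.2137]
ee_rot: [[0.839, 0.544, -0.003], [0.544, -0.839, 0.001], [-0.003, -0.002, -1.0]]
wrist_force: [0.7, -0.2, -6.8]
gripper_width: 0.709
gripper_force: 30.0
```

Run:
```python
from h import *
todo([.470,.0666,.215]);print(sense()['gripper_width'],sense()['joints'].round(1),sense()['wrist_force'])
```

```text
t 8.0 tcp [ 0.4534 -0.0327  0.2137] move(tool mm) [ 67.9 -74.3  -1.3] yawx 32.98
0.7087076879805703 [ 1.640e+01  5.800e+00 -2.290e+01 -1.000e-01 -6.150e+01  1.066e+02] [ 0.66099276 -0.22292915 -6.83759175]
```

Request:
step_arm(linear=[[27,-30,0],[25,-28,0],[12,-13,0],[3,-4,0],[0,0,0],[0,0,0]], delta_rot=[[0,0,0],[0,0,0],[0,0,-0.07],[0,0,-0.07],[0,0,0],[0,0,0]], grip=[40,40,40,40,40,40])

```text
time_s: 8.75
tcp_pos: [0.4694, 0.0649, 0.2141]
ee_rot: [[0.755, 0.655, -0.002], [0.655, -0.755, -0.0], [-0.002, -0.001, -1.0]]
wrist_force: [-0.8, -0.2, -7.3]
gripper_width: 0.711
gripper_force: 30.0
```

Run:
```python
from h import *
todo([.470,.0666,.215]);print(sense()['gripper_width'],sense()['ee_rot'].round(4).tolist(),sense()['wrist_force'])
ims=[]
for n in ['scene','side']:
    c,K,W=cam(n)
    for l,z in [('yoke',.17),('nose',.153),('seat',.095),('ears',.234)]:
        print(n,l,[(np.round(x['point'],1).tolist(),round(x['score'],2)) for x in landmark_of(n,l)[:3]],proj(K,W,[.47,.0666,z]).round(1))
    u=proj(K,W,[.47,.0666,.14]); u=u.round().astype(int); ims.append(cv2.resize(c['img'][u[1]-40:u[1]+40,u[0]-40:u[0]+40],(400,400),interpolation=cv2.INTER_CUBIC))
cv2.imwrite('pics/c5.png',np.hstack(ims)[:,:,::-1])
```

```text
t 8.75 tcp [0.4694 0.0649 0.2141] move(tool mm) [ 1.5 -0.9 -0.9] yawx 40.95
0.7112547484474421 [[0.7553, 0.6554, -0.0018], [0.6554, -0.7553, -0.0004], [-0.0016, -0.0009, -1.0]] [-0.75481433 -0.20233906 -7.31272618]
scene yoke [([236.0, 163.8], 0.73), ([275.3, 157.7], 0.67), ([337.5, 185.0], 0.54)] [340.4 182.4]
scene nose [([342.1, 189.0], 0.67)] [340.2 185.4]
scene seat [([338.3, 199.6], 0.67), ([369.2, 223.3], 0.53)] [339.6 195.4]
scene ears [([340.7, 171.6], 0.78), ([276.7, 145.2], 0.78), ([279.0, 174.9], 0.6)] [341.1 170.3]
side yoke [([229.2, 314.8], 0.97), ([288.3, 184.9], 0.86)] [288.9 183.2]
side nose [([288.8, 188.0], 0.67)] [289.2 188.5]
side seat [([289.4, 205.1], 0.57)] [290.1 206. ]
side ears [([280.7, 268.9], 0.94), ([285.1, 161.8], 0.66), ([221.7, 295.1], 0.66)] [287.7 162.6]
```

View pics/c5.png

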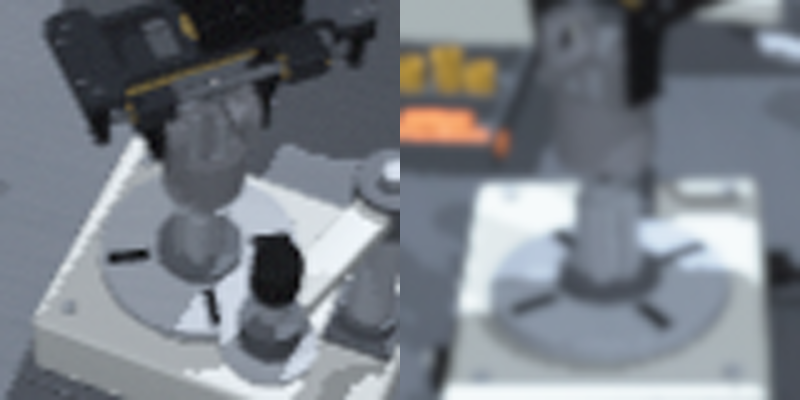

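Request:
step_arm(linear=[[1,-1,0],[0,0,4],[0,0,4],[0,0,3],[0,0,1.5],[0,0,1.5],[0,0,1.5],[0,0,1.5],[0,0,1.5],[0,0,0]], delta_rot=[[0,0,0],[0,0,0],[0,0,0],[0,0,0],[0,0,0],[0,0,0],[0,0,0],[0,0,0],[0,0,0],[0,0,0]], grip=[40,40,40,40,40,40,40,40,40,40])

```text
time_s: 10.5
tcp_pos: [0.4703, 0.0668, 0.1959]
ee_rot: [[0.754, 0.656, -0.0], [0.656, -0.754, -0.0], [-0.0, -0.0, -1.0]]
wrist_force: [-0.1, 0.2, -6.8]
gripper_width: 0.704
gripper_force: 30.0
```

Run:
```python
from h import *
todo([.470,.0666,.188]);s=sense();print(s['wrist_force'],s['moment'],np.degrees(np.arctan2(s['ee_rot'][1,1],s['ee_rot'][0,1])))
```

```text
t 10.5 tcp [0.4703 0.0668 0.1959] move(tool mm) [-0.3 -0.1  7.9] yawx 41.03
[-0.08406832  0.19002233 -6.82608471] [-0.09110273  0.00049379  0.00532366] -48.9681702090038
```

Request:
step_arm(linear=[[0,0,1.4],[0,0,1.4],[0,0,1.4],[0,0,1.4]], delta_rot=[[0,0,0],[0,0,0],[0,0,0],[0,0,0]], grip=[40,40,40,40])

```text
time_s: 11.0
tcp_pos: [0.4697, 0.0664, 0.1901]
ee_rot: [[0.754, 0.656, -0.002], [0.656, -0.754, -0.001], [-0.002, -0.0, -1.0]]
wrist_force: [-2.4, -1.4, -6.2]
gripper_width: 0.712
gripper_force: 30.0
```

Request:
step_arm(linear=[[0,0,1],[0,0,1],[0,0,1]], delta_rot=[[0,0,0],[0,0,0],[0,0,0]], grip=[40,40,40])

```text
time_s: 11.38
tcp_pos: [0.4699, 0.0664, 0.1875]
ee_rot: [[0.754, 0.656, -0.001], [0.656, -0.754, -0.001], [-0.002, -0.0, -1.0]]
wrist_force: [-5.3, -1.3, -1.9]
gripper_width: 0.71
gripper_force: 30.0
```

Request:
step_arm(linear=[[-0.5,-0.4,0],[0,0,0.6],[0,0,0.6],[0,0,0.6]], delta_rot=[[0,0,0],[0,0,0],[0,0,0],[0,0,0]], grip=[40,40,40,40])

```text
time_s: 11.88
tcp_pos: [0.4698, 0.0665, 0.1854]
ee_rot: [[0.754, 0.656, -0.0], [0.656, -0.754, -0.0], [-0.0, 0.0, -1.0]]
wrist_force: [-1.7, -3.8, -5.0]
gripper_width: 0.711
gripper_force: 30.0
```

Request:
step_arm(linear=[[-0.3,0.3,0.6],[0,0,0.8],[0,0,0.8],[0,0,0.8]], delta_rot=[[0,0,0],[0,0,0],[0,0,0],[0,0,0]], grip=[40,40,40,40])

```text
time_s: 12.38
tcp_pos: [0.4697, 0.0664, 0.1825]
ee_rot: [[0.754, 0.656, -0.0], [0.656, -0.754, 0.0], [-0.0, -0.0, -1.0]]
wrist_force: [-2.5, -2.2, -5.5]
gripper_width: 0.712
gripper_force: 30.0
```

Request:
step_arm(linear=[[-0.2,0.1,1.2],[0,0,1.5],[0,0,1.5],[0,0,1.5],[0,0,1.5],[0,0,1.5]], delta_rot=[[0,0,0],[0,0,0],[0,0,0],[0,0,0],[0,0,0],[0,0,0]], grip=[40,40,40,40,40,40])

```text
time_s: 13.12
tcp_pos: [0.4696, 0.0662, 0.1738]
ee_rot: [[0.754, 0.657, -0.0], [0.657, -0.754, 0.0], [-0.0, -0.0, -1.0]]
wrist_force: [-2.2, -2.0, -5.1]
gripper_width: 0.713
gripper_force: 30.0
```

Run:
```python
from h import *
s=sense();print(s['wrist_force'],s['moment'],s['tcp_pos'])
```

```text
[-2.20989397 -2.04357099 -5.0914316 ] [-0.89408979  0.8466136  -0.12180625] [0.46961325 0.06616319 0.17383589]
```

Request:
step_arm(linear=[[-0.2,0,1.6],[0,0,1.6],[0,0,1.6],[0,0,1.6],[0,0,1.6],[0,0,1.6],[0,0,1.6],[0,0,1.6]], delta_rot=[[0,0,0],[0,0,0],[0,0,0],[0,0,0],[0,0,0],[0,0,0],[0,0,0],[0,0,0]], grip=[40,40,40,40,40,40,40,40])

```text
time_s: 14.12
tcp_pos: [0.4695, 0.066, 0.1611]
ee_rot: [[0.754, 0.657, 0.0], [0.657, -0.754, 0.0], [0.0, 0.0, -1.0]]
wrist_force: [-2.4, -2.6, -4.9]
gripper_width: 0.712
gripper_force: 30.0
```

Request:
step_arm(linear=[[-0.2,0,1.6],[0,0,1.6],[0,0,1.6],[0,0,1.6],[0,0,1.6],[0,0,1.6],[0,0,1.6]], delta_rot=[[0,0,0],[0,0,0],[0,0,0],[0,0,0],[0,0,0],[0,0,0],[0,0,0]], grip=[40,40,40,40,40,40,40])

```text
time_s: 15.0
tcp_pos: [0.4693, 0.0659, 0.1498]
ee_rot: [[0.754, 0.657, -0.0], [0.657, -0.754, -0.0], [-0.0, -0.0, -1.0]]
wrist_force: [-1.9, -1.1, -5.3]
gripper_width: 0.713
gripper_force: 30.0
```

Request:
step_arm(linear=[[0,0,1.5],[0,0,1.5],[0,0,1.2],[0,0,1.2],[0,0,1.2]], delta_rot=[[0,0,0],[0,0,0],[0,0,0],[0,0,0],[0,0,0]], grip=[40,40,40,40,40])

```text
time_s: 15.62
tcp_pos: [0.4693, 0.0658, 0.1433]
ee_rot: [[0.754, 0.657, -0.0], [0.657, -0.754, -0.0], [-0.0, -0.0, -1.0]]
wrist_force: [-2.2, -2.1, -5.6]
gripper_width: 0.714
gripper_force: 30.0
```

Request:
step_arm(linear=[[0,0,0.8],[0,0,0.8],[0,0,0.8]], delta_rot=[[0,0,0],[0,0,0],[0,0,0]], grip=[40,40,40])

```text
time_s: 16.0
tcp_pos: [0.4693, 0.0658, 0.1409]
ee_rot: [[0.754, 0.657, -0.0], [0.657, -0.754, -0.0], [-0.0, 0.0, -1.0]]
wrist_force: [-3.1, -1.9, -5.9]
gripper_width: 0.706
gripper_force: 30.0
```

Request:
step_arm(linear=[[0,0,0.5],[0,0,0.5]], delta_rot=[[0,0,0],[0,0,0]], grip=[40,40])

```text
time_s: 16.25
tcp_pos: [0.4693, 0.0658, 0.1402]
ee_rot: [[0.754, 0.657, -0.0], [0.657, -0.754, -0.0], [-0.0, 0.0, -1.0]]
wrist_force: [-4.8, -1.5, -1.3]
gripper_width: 0.707
gripper_force: 30.0
```

Request:
step_arm(linear=[[0,0,0.4],[0,0,0.4]], delta_rot=[[0,0,0],[0,0,0]], grip=[40,40])

```text
time_s: 16.5
tcp_pos: [0.4693, 0.0658, 0.1402]
ee_rot: [[0.754, 0.657, 0.0], [0.657, -0.754, -0.0], [-0.0, 0.0, -1.0]]
wrist_force: [-6.2, -1.8, 3.9]
gripper_width: 0.71
gripper_force: 30.0
```

Request:
step_arm(linear=[[0,0,0],[0,0,0],[0,0,0],[0,0,-6],[0,0,-20]], delta_rot=[[0,0,0],[0,0,0],[0,0,0],[0,0,0],[0,0,0]], grip=[87,87,87,87,87])

```text
time_s: 17.12
tcp_pos: [0.469, 0.0657, 0.165]
ee_rot: [[0.754, 0.657, -0.002], [0.657, -0.754, -0.001], [-0.002, -0.0, -1.0]]
wrist_force: [-0.3, 0.2, 1.1]
gripper_width: 0.994
gripper_force: 0.0
```

Request:
step_arm(linear=[[0,0,-45],[0,0,-55],[20,5,-45],[40,10,-25],[30,8,0],[0,0,0],[0,0,0]], delta_rot=[[0,0,0],[0,0,0],[0,0,0],[0,0,0],[0,0,0],[0,0,0],[0,0,0]], grip=[87,87,87,87,87,70,70])

```text
time_s: 18.0
tcp_pos: [0.5519, 0.1074, 0.335]
ee_rot: [[0.754, 0.657, -0.001], [0.657, -0.754, -0.0], [-0.001, -0.0, -1.0]]
wrist_force: [0.4, -0.2, 0.2]
gripper_width: 0.863
gripper_force: 0.0
```

Run:
```python
from h import *
c,K,W=cam('wrist'); im=c['img']; np.savez('w6.npz',K=K,W=W,im=im)
cv2.imwrite('pics/w6.png',im[:,:,::-1])
for l,z in [('quill_knob',.268),('column',0),('ears',.159),('yoke',.095)]:
    for x in landmark_of('wrist',l)[:2]: print(l,np.round(x['point'],1),round(x['score'],2),onz(K,W,x['point'],z).round(4))
m=silhouettes('wrist','quill_knob')
if m: np.save('m6.npy',m[0]['mask']); ys,xs=np.nonzero(m[0]['mask']); print(m[0]['score'],xs.min(),xs.max(),ys.min(),ys.max())
todo([.599,.147,.249])
```

```text
column [253.1 161.6] 0.79 [0.4778 0.1912 0.    ]
ears [300.7 251.3] 0.94 [0.4703 0.0684 0.159 ]
ears [394.2 320.2] 0.7 [ 0.474  -0.0952  0.159 ]
yoke [303.4 229. ] 0.95 [0.4731 0.0705 0.095 ]
yoke [386.5 298.5] 0.85 [ 0.4683 -0.1055  0.095 ]
0.73 289 347 104 166
t 18.3 tcp [0.5519 0.1074 0.3356] move(tool mm) [61.5  1.  86.6] yawx 41.04
```

View pics/w6.png

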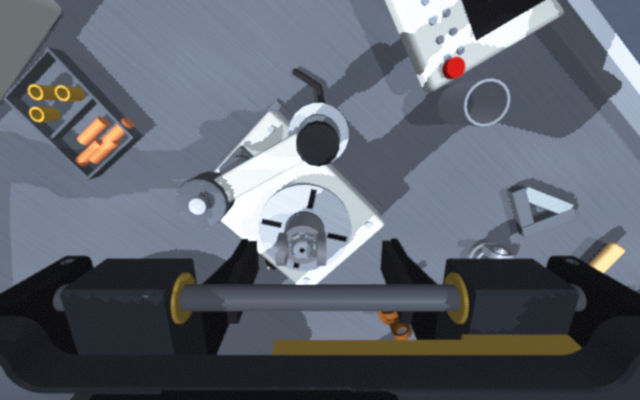

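Run:
```python
from h import *
d=np.load('w6.npz');K,W,im=d['K'],d['W'],d['im']
g=im.max(2); roi=np.zeros_like(g,bool); roi[110:172,285:350]=1
m=((g<45)&roi).astype(np.uint8); n,l,st,ce=cv2.connectedComponentsWithStats(m); i=1+st[1:,4].argmax(); print(st[i],ce[i])
for z in (.268,.283): print(onz(K,W,ce[i],z).round(4), 296*.032/((W@[.6,.147,z,1])[2]*-1))
k=onz(K,W,ce[i],.276); todo([k[0],k[1],.252])
col=np.array([.4778,.1912]); sp=np.array([.4695,.0662]); v=k[:2]-col; w=sp-col
print(k,np.linalg.norm(v),np.linalg.norm(w),np.degrees(np.arctan2(v[1],v[0])-np.arctan2(w[1],w[0])))
```

```text
[306 122  28   8  56] [320.14285714 124.08928571]
[0.6072 0.1553 0.268 ] 42.305140906104306
[0.6077 0.1559 0.283 ] 45.18669181742652
t 18.3 tcp [0.5519 0.1074 0.3356] move(tool mm) [73.6  0.1 83.6] yawx 41.04
[0.60748112 0.15561871 0.276     ] 0.13447386825126922 0.12527525693448008 78.45589502645605
```

Request:
step_arm(linear=[[40,-1,0],[20,0,20],[0,0,40],[0,0,20],[0,0,5],[0,0,0],[0,0,0],[0,0,0],[0,0,0]], delta_rot=[[0,0,0],[0,0,0],[0,0,0],[0,0,0],[0,0,0],[0,0,0],[0,0,0],[0,0,0],[0,0,0]], grip=[70,70,70,70,70,20,20,20,20])

```text
time_s: 19.42
tcp_pos: [0.5971, 0.1478, 0.2507]
ee_rot: [[0.754, 0.657, 0.001], [0.657, -0.754, 0.0], [0.001, 0.0, -1.0]]
wrist_force: [0.3, -0.0, -0.1]
gripper_width: 0.433
gripper_force: 0.0
```

Run:
```python
from h import *
s=sense(); print(s['gripper_width']*87,s['gripper_force'],s['wrist_force'],s['tcp_pos'])
col=np.array([.4778,.1912]); sp=np.array([.4694,.0662]); k=s['tcp_pos'][:2]
v=k-col; w=sp-col; print(np.linalg.norm(v),np.linalg.norm(w)); r=np.linalg.norm(v)
a0=np.arctan2(v[1],v[0]);a1=np.arctan2(w[1],w[0]); print(np.degrees([a0,a1]))
R=s['ee_rot']; n=9; prev=k
for i in range(1,n+1):
    a=a0+(a1-a0)*i/n; rr=r+(.125-r)*i/n; p=col+rr*np.array([np.cos(a),np.sin(a)])
    d=np.r_[p-prev,0]; print(p.round(4),(R.T@d*1000).round(1)); prev=p
```

```text
37.68888242083648 0.0 [ 0.26138877 -0.03301706 -0.14637229] [0.5970575  0.14781912 0.25070257]
0.12690252664618445 0.12528192207976377
[-19.98926733 -93.84449629]
[0.5895 0.1313] [-16.6   7.4  -0. ]
[0.5796 0.1161] [-17.4   5.   -0. ]
[0.5677 0.1025] [-17.9   2.5  -0. ]
[0.554  0.0908] [-18.1  -0.1  -0. ]
[0.5388 0.0811] [-17.8  -2.7  -0. ]
[0.5224 0.0737] [-17.2  -5.2  -0. ]
[0.5051 0.0688] [-16.3  -7.6  -0. ]
[0.4873 0.0664] [-15.   -9.8  -0. ]
[0.4694 0.0665] [-13.4 -11.9  -0. ]
```

Request:
step_arm(linear=[[0,0,0],[0,0,0]], delta_rot=[[0,0,0],[0,0,0]], grip=[20,20])

```text
time_s: 19.68
tcp_pos: [0.5969, 0.1479, 0.2505]
ee_rot: [[0.754, 0.657, 0.0], [0.657, -0.754, 0.0], [0.0, -0.0, -1.0]]
wrist_force: [-1.7, 0.8, 2.3]
gripper_width: 0.357
gripper_force: 30.0
```

Request:
step_arm(linear=[[-8.3,3.7,0],[-8.3,3.7,0],[-17.4,5,0],[-17.9,2.5,0]], delta_rot=[[0,0,0],[0,0,0],[0,0,0],[0,0,0]], grip=[20,20,20,20])

```text
time_s: 20.18
tcp_pos: [0.5668, 0.1014, 0.2503]
ee_rot: [[0.755, 0.656, 0.0], [0.656, -0.755, 0.0], [0.001, -0.0, -1.0]]
wrist_force: [-0.6, 3.4, 2.1]
gripper_width: 0.356
gripper_force: 30.0
```

Request:
step_arm(linear=[[-18.1,0,0],[-17.8,-2.7,0],[-17.2,-5.2,0],[-16.3,-7.6,0]], delta_rot=[[0,0,0],[0,0,0],[0,0,0],[0,0,0]], grip=[20,20,20,20])

```text
time_s: 20.68
tcp_pos: [0.5042, 0.0681, 0.2502]
ee_rot: [[0.755, 0.656, 0.001], [0.656, -0.755, 0.001], [0.002, 0.0, -1.0]]
wrist_force: [1.3, 5.2, 1.7]
gripper_width: 0.356
gripper_force: 30.0
```

Request:
step_arm(linear=[[-7.5,-4.5,0],[-7.5,-5.2,0],[-4,-3.2,0],[-3,-2.6,0],[-2,-1.8,0]], delta_rot=[[0,0,0],[0,0,0],[0,0,0],[0,0,0],[0,0,0]], grip=[20,20,20,20,20])

```text
time_s: 21.3
tcp_pos: [0.4757, 0.0659, 0.2503]
ee_rot: [[0.754, 0.657, 0.0], [0.657, -0.754, -0.0], [0.0, 0.0, -1.0]]
wrist_force: [1.7, 2.7, 0.8]
gripper_width: 0.358
gripper_force: 30.0
```

Request:
step_arm(linear=[[-1.5,-1.3,0],[-1.5,-1.3,0],[-1.2,-1.0,0]], delta_rot=[[0,0,0],[0,0,0],[0,0,0]], grip=[20,20,20])

```text
time_s: 21.68
tcp_pos: [0.4702, 0.066, 0.2502]
ee_rot: [[0.754, 0.657, 0.001], [0.657, -0.754, 0.0], [0.001, 0.0, -1.0]]
wrist_force: [2.4, 3.2, 1.4]
gripper_width: 0.358
gripper_force: 30.0
```

Request:
step_arm(linear=[[-0.8,-0.7,0],[-0.8,-0.7,0]], delta_rot=[[0,0,0],[0,0,0]], grip=[20,20])

```text
time_s: 21.92
tcp_pos: [0.4695, 0.066, 0.2503]
ee_rot: [[0.754, 0.657, 0.004], [0.657, -0.754, 0.0], [0.003, 0.002, -1.0]]
wrist_force: [7.3, 1.9, -3.9]
gripper_width: 0.356
gripper_force: 30.0
```

Request:
step_arm(linear=[[-0.5,-0.4,0],[0,0,0]], delta_rot=[[0,0,0],[0,0,0]], grip=[20,20])

```text
time_s: 22.18
tcp_pos: [0.4694, 0.066, 0.2503]
ee_rot: [[0.754, 0.657, 0.005], [0.657, -0.754, 0.0], [0.004, 0.003, -1.0]]
wrist_force: [8.8, 2.1, -3.4]
gripper_width: 0.358
gripper_force: 30.0
```

Request:
step_arm(linear=[[0,0,2],[0,0,2],[0,0,2],[0,0,2],[0,0,2],[0,0,1]], delta_rot=[[0,0,0],[0,0,0],[0,0,0],[0,0,0],[0,0,0],[0,0,0]], grip=[20,20,20,20,20,20])

```text
time_s: 22.92
tcp_pos: [0.4697, 0.0661, 0.2406]
ee_rot: [[0.754, 0.657, 0.006], [0.657, -0.754, 0.001], [0.005, 0.004, -1.0]]
wrist_force: [5.7, 2.7, 2.8]
gripper_width: 0.357
gripper_force: 30.0
```

Request:
step_arm(linear=[[-0.3,-0.2,1],[0,0,1],[0,0,1],[0,0,1],[0,0,1]], delta_rot=[[0,0,0],[0,0,0],[0,0,0],[0,0,0],[0,0,0]], grip=[20,20,20,20,20])

```text
time_s: 23.55
tcp_pos: [0.4696, 0.0661, 0.2358]
ee_rot: [[0.754, 0.657, 0.007], [0.657, -0.754, 0.001], [0.006, 0.004, -1.0]]
wrist_force: [6.6, 1.6, 3.3]
gripper_width: 0.362
gripper_force: 30.0
```

Request:
step_arm(linear=[[0,0,0.7],[0,0,0.7]], delta_rot=[[0,0,0],[0,0,0]], grip=[20,20])

```text
time_s: 23.8
tcp_pos: [0.4698, 0.0661, 0.2347]
ee_rot: [[0.754, 0.657, 0.007], [0.657, -0.754, 0.001], [0.006, 0.004, -1.0]]
wrist_force: [5.2, 2.5, 6.2]
gripper_width: 0.36
gripper_force: 30.0
```

Request:
step_arm(linear=[[0,0,0.6],[0,0,0.6]], delta_rot=[[0,0,0],[0,0,0]], grip=[20,20])

```text
time_s: 24.05
tcp_pos: [0.4701, 0.0662, 0.2346]
ee_rot: [[0.753, 0.657, 0.008], [0.657, -0.753, 0.001], [0.007, 0.005, -1.0]]
wrist_force: [3.2, 3.4, 10.0]
gripper_width: 0.353
gripper_force: 30.0
```

Request:
step_arm(linear=[[0,0,0.5],[0,0,0]], delta_rot=[[0,0,0],[0,0,0]], grip=[20,20])

```text
time_s: 24.3
tcp_pos: [0.4701, 0.0662, 0.2345]
ee_rot: [[0.753, 0.657, 0.009], [0.657, -0.753, 0.001], [0.007, 0.005, -1.0]]
wrist_force: [4.0, 2.8, 9.7]
gripper_width: 0.363
gripper_force: 30.0
```

Request:
step_arm(linear=[[-0.6,-0.5,0],[-0.4,-0.3,0],[0,0,0]], delta_rot=[[0,0,0],[0,0,0],[0,0,0]], grip=[20,20,20])

```text
time_s: 24.68
tcp_pos: [0.4698, 0.0662, 0.2346]
ee_rot: [[0.753, 0.658, 0.011], [0.658, -0.753, 0.001], [0.009, 0.006, -1.0]]
wrist_force: [7.2, 1.5, 8.0]
gripper_width: 0.355
gripper_force: 30.0
```

Request:
step_arm(linear=[[0,0,0],[0,0,0],[0,0,0],[0,0,0]], delta_rot=[[0,0,0],[0,0,0],[0,0,0],[0,0,0]], grip=[65,65,65,65])

```text
time_s: 25.18
tcp_pos: [0.4649, 0.0653, 0.2305]
ee_rot: [[0.754, 0.656, -0.002], [0.656, -0.754, -0.001], [-0.002, -0.001, -1.0]]
wrist_force: [-0.2, -0.4, 0.1]
gripper_width: 0.711
gripper_force: 0.0
```

Request:
step_arm(linear=[[0,0,-15],[0,0,-45],[0,0,-60],[-40,0,-40],[-40,0,0],[0,0,0]], delta_rot=[[0,0,0],[0,0,0],[0,0,0],[0,0,0],[0,0,0],[0,0,0]], grip=[65,65,65,65,65,65])

```text
time_s: 25.92
tcp_pos: [0.4039, 0.012, 0.3935]
ee_rot: [[0.755, 0.656, 0.004], [0.656, -0.755, 0.002], [0.004, 0.002, -1.0]]
wrist_force: [0.3, 1.7, -0.5]
gripper_width: 0.745
gripper_force: 0.0
```

Run:
```python
from h import *
ims=[]
for n in ['side','wrist']:
    c,K,W=cam(n); P=[.4694,.066,.18]
    for l,Q in [('quill_knob',[.4694,.066,.252]),('ears',[.4694,.066,.159]),('yoke',[.4694,.066,.095])]:
        print(n,l,[(np.round(x['point'],1).tolist(),round(x['score'],2)) for x in landmark_of(n,l)[:3]],proj(K,W,Q).round(1), 'up:',proj(K,W,np.array(Q)+[0,0,.016]).round(1))
    u=proj(K,W,P).round().astype(int); h=40 if n=='side' else 70
    y0=max(0,min(400-2*h,u[1]-h)); ims.append(cv2.resize(c['img'][y0:y0+2*h,u[0]-h:u[0]+h],(400,400),interpolation=cv2.INTER_CUBIC))
cv2.imwrite('pics/f7.png',np.hstack(ims)[:,:,::-1]); todo([.47,.066,.3])
```

```text
side quill_knob [([288.7, 155.7], 0.71), ([256.4, 178.0], 0.51)] [287.2 156.7] up: [286.9 151.2]
side ears [([287.8, 185.8], 0.89), ([278.2, 265.2], 0.7), ([224.6, 294.6], 0.58)] [288.9 186.8] up: [288.6 181.8]
side yoke [([289.8, 204.2], 0.94), ([283.0, 292.9], 0.77), ([228.6, 317.8], 0.58)] [289.9 206.2] up: [289.7 201.4]
wrist quill_knob [([322.9, 107.0], 0.93)] [322.2 110.3] up: [322.3 110.4]
wrist ears [([410.0, 216.0], 0.89)] [321.5 109.9] up: [321.6 109.9]
wrist yoke [([396.2, 206.4], 0.84), ([383.1, 273.3], 0.6)] [321.2 109.6] up: [321.3 109.7]
t 26.32 tcp [0.4057 0.0135 0.3906] move(tool mm) [83.1  2.7 90.4] yawx 41.06
```

View pics/f7.png

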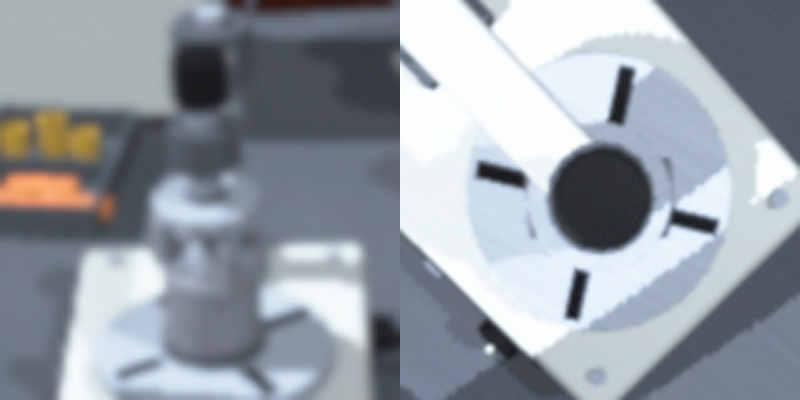

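```bash
python3 -c "
from station import finish_job; print(finish_job())"
```

```text
the job is handed in; nothing more can be done
None
```

The steel yoke is meshed and fully home on the spindle, the hold-down arm is at its stop with the quill disc resting on the ears, everything is released, and the job was handed in at about 26 s.

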